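# Steady the rocking jig plate

## Task

The jig plate on the worktop rocks because one of its corners does not reach the packer below it. With the fingertips, press down on its corners one at a time until you find the one that dips, then press the hinged shim at that corner down flat and leave the other three shims standing up. Finish with the fingertips pressing firmly on that same corner of the plate, still holding it down as the program ends, to prove that it no longer gives; only press, never lift or shove the plate, and leave the glass and the things round it where they are.

Things in the scene. Friction and masses are not known exactly. Their poses are not given: they have to be found in the camera images.
- plate: Loose aluminium jig plate, 170 mm (x, away from the robot) by 200 mm (y, to the left) by 18 mm, about 1.4 kg, with two 8 mm high stop strips near its middle. Origin: centre of its underside, 14 mm above the worktop. It lies on four fixed 28 x 44 mm wooden packers, one under each corner; an unknown one is 6 mm thinner, so that corner hangs free though the plate lies level.
- corner_near_left (a point): Where to press the near left corner (near = towards the robot): on the plate's top face, 23 mm in from the end edge and 30 mm from the side edge; the standing shim is 33 mm beside it and 42 mm high above the plate. Over the thin packer it dips 4 mm here under 3 to 5 N (plate tilts 0.05 rad) and comes back when let go; over the others it is firm.
- corner_near_right (a point): Where to press the near right corner (near = towards the robot): on the plate's top face, 23 mm in from the end edge and 30 mm from the side edge; the standing shim is 33 mm beside it and 42 mm high above the plate. Over the thin packer it dips 4 mm here under 3 to 5 N (plate tilts 0.05 rad) and comes back when let go; over the others it is firm.
- corner_far_left (a point): Where to press the far left corner (near = towards the robot): on the plate's top face, 23 mm in from the end edge and 30 mm from the side edge; the standing shim is 33 mm beside it and 42 mm high above the plate. Over the thin packer it dips 4 mm here under 3 to 5 N (plate tilts 0.05 rad) and comes back when let go; over the others it is firm.
- corner_far_right (a point): Where to press the far right corner (near = towards the robot): on the plate's top face, 23 mm in from the end edge and 30 mm from the side edge; the standing shim is 33 mm beside it and 42 mm high above the plate. Over the thin packer it dips 4 mm here under 3 to 5 N (plate tilts 0.05 rad) and comes back when let go; over the others it is firm.
- shim_near_left (a joint): Hinged shim of the near left corner: steel arm on the plate's left side face. Pivot 13 mm in from the near end, 8 mm outside the side face, 15 mm above the plate's underside, axis along plate y. 0: arm stands up 67 degrees; 1.17: flat (stop), level, pointing to plate +x, its heel filling a 6 mm gap below. Stays where left. Flat at a firm corner it jacks the plate askew.
- tab_near_left (a point): Centre of the upper face of the round button (17 mm across, 10 mm high) at the end of the near left shim's arm (10 mm wide), 42 mm along from the pivot. Standing, it is about 41 mm above the pivot and 10 mm from it towards plate +x; 1 to 3 N downwards turns it, in an arc, to 42 mm from the pivot and 6.5 mm above it (4 mm above the plate's top).
- shim_near_right (a joint): Hinged shim of the near right corner: steel arm on the plate's right side face. Pivot 13 mm in from the near end, 8 mm outside the side face, 15 mm above the plate's underside, axis along plate y. 0: arm stands up 67 degrees; 1.17: flat (stop), level, pointing to plate +x, its heel filling a 6 mm gap below. Stays where left. Flat at a firm corner it jacks the plate askew.
- tab_near_right (a point): Centre of the upper face of the round button (17 mm across, 10 mm high) at the end of the near right shim's arm (10 mm wide), 42 mm along from the pivot. Standing, it is about 41 mm above the pivot and 10 mm from it towards plate +x; 1 to 3 N downwards turns it, in an arc, to 42 mm from the pivot and 6.5 mm above it (4 mm above the plate's top).
- shim_far_left (a joint): Hinged shim of the far left corner: steel arm on the plate's left side face. Pivot 13 mm in from the far end, 8 mm outside the side face, 15 mm above the plate's underside, axis along plate y. 0: arm stands up 67 degrees; 1.17: flat (stop), level, pointing to plate -x, its heel filling a 6 mm gap below. Stays where left. Flat at a firm corner it jacks the plate askew.
- tab_far_left (a point): Centre of the upper face of the round button (17 mm across, 10 mm high) at the end of the far left shim's arm (10 mm wide), 42 mm along from the pivot. Standing, it is about 41 mm above the pivot and 10 mm from it towards plate -x; 1 to 3 N downwards turns it, in an arc, to 42 mm from the pivot and 6.5 mm above it (4 mm above the plate's top).
- shim_far_right (a joint): Hinged shim of the far right corner: steel arm on the plate's right side face. Pivot 13 mm in from the far end, 8 mm outside the side face, 15 mm above the plate's underside, axis along plate y. 0: arm stands up 67 degrees; 1.17: flat (stop), level, pointing to plate -x, its heel filling a 6 mm gap below. Stays where left. Flat at a firm corner it jacks the plate askew.
- tab_far_right (a point): Centre of the upper face of the round button (17 mm across, 10 mm high) at the end of the far right shim's arm (10 mm wide), 42 mm along from the pivot. Standing, it is about 41 mm above the pivot and 10 mm from it towards plate -x; 1 to 3 N downwards turns it, in an arc, to 42 mm from the pivot and 6.5 mm above it (4 mm above the plate's top).
- glass_slab: A square of pale yellow glass, 45 x 45 x 10 mm, lying loose on the plate against the two stop strips. Origin: centre of its underside.
- copper_foil: A roll of copper foil tape, 72 mm across, 10 mm high, lying on the worktop. Origin: centre of its underside.
- solder_spool: A grey spool of solder wire, 51 x 61 mm, 38 mm high, on the worktop. Origin: centre of its underside.

How it is judged:
By the outcome, as a careful person would: the job done as asked, in the order asked, and still so for the second after the job is handed in, while the arm keeps its last pose, push and grip.
It also fails if it takes over 64 s, if anything falls off the work surface, if the arm or the gripper's body presses on something with over 40 N, if the wrist force passes 120 N, or if a joint passes its speed limit or range.

## Robot

A 6-joint arm with a two-finger parallel gripper is mounted at the origin on a cart in front of the work surface, level with it; the furniture and walls round the work are solid. World frame = base frame: x ahead of the robot, y to its left, z up, the work surface at z = 0. Lengths are in m, angles in rad, forces in N, time in s.
With the tool pointing down it reaches from about 0.35 to 0.975 m from the base axis. Payload 4.9 kg.
Tool frame: the origin (TCP) lies at the very end of the fingers, on their centre line; the grasp point (between the pads) lies 19 mm behind it; x points along the fingers, y is the direction in which the jaws open and shut, and the axes are right-handed (so a half turn about x gives the same grasp; the last joint's range is limited). The gripper opens to 85 mm and grips with 20 to 120 N. Pads are 22 mm wide; open, the fingers measure 114 mm over their backs; the gripper's body (76 mm by 85 mm) begins 54 mm behind the grasp point. The pads swing forward as they close: fully open they stand 13 mm farther back than shut.
Start: joints at [-0.119, 0.053, 1.613, -0, 1.476, -0.119], TCP at [0.625, 0, 0.231] pointing down, gripper open.
Joint ranges: [-3.01, 3.01], [-1.01, 2.22], [0.06, 2.58], [-1.02, 4.17], [0.09, 2.62], [-3.14, 3.14]. Speed limits (rad/s): [2.57, 2.57, 3.14, 3.14, 3.14, 3.14].

## Interface

Orientations are given as a rotation vector (axis times angle).
In Python, from station import ctrl gives the robot as it stands. The module is installed in compiled form; this text tells all that it offers.
- The arm moves only by the shell command python3 -m handwheel 'ROWS' [FORCE]. ROWS is JSON, one flat list of numbers, 7 for each row, row after row: the opening, from 0 (shut) to 1 (fully open), then the shift along the tool's x, y, z in m, then the turn, a rotation vector about the tool's x, y, z in degrees. A call has 1 to 12 rows; each row is the pose to reach, as a shift and turn from the pose commanded when the call began, along the tool's axes at that moment; what a row does not reach only later rows make up. A row lasts 1/12 s, in which the tool goes at most 41.7 mm and 7.16 degrees, less where a joint would pass 70% of its speed; a pose out of reach is approached as far as the arm can. A call with a gripper value outside its range is refused whole. The fingers move at their own pace and stop on an object; FORCE is the grip in N (left out, the last holds). Time passes only in rows, so rows that repeat a pose let the fingers close. It gives the time, the measured TCP pose, the force and the opening at its end, in the units of the state.
- ctrl.get_obs(): the state, without advancing time (a new reading comes with each control period).
- ctrl.get_image(name): name is "scene" or "side" or "wrist"; returns (picture, depth): 480x640x3 uint8, blue, green, red; 480x640 float32, m along the optical axis (not along the pixel's ray), 0 where there is no reading.
- ctrl.camera_params(name): a dict with "fov_y" (degrees; the focal length in pixels is half the picture's height over the tangent of half this angle, whatever the lens; pixels are square), "cx", "cy" (the principal point, pixels), "R" (3x3) and "t" (3): a world point X has camera coordinates R X + t; the wrist camera has in their place "hand_eye" (4x4, takes a point from camera to tool coordinates, whose origin is the TCP and whose axes are the tool frame's). Camera axes: x right, y down, z forward; pixel columns grow to the right and rows downward; lengths in m; the calibration is good to about 2 mm. The wrist camera is an equidistant fisheye: a pixel r from the principal point sees the ray r / f radians off the axis. A picture is of the moment at which its call begins: read the wrist's pose just before it. camera_params takes no time and is no camera call.
- ctrl.finish_job(): hands the job in, once; it reports no verdict.
The state is a dict: "t": time; "q": joint angles; "dq": joint speeds; "effort": joint torques, N m; "tool_pos": TCP position; "tool_rot": TCP orientation; "contact_force": force on the tool from outside, world axes, zero at the start; "wrist_torque": the same for the moment, N m; "opening": finger opening in m.
Only numpy, scipy, OpenCV 4.12 (cv2) and the standard library are available. Lean on these libraries where they do the work, as an engineer would, in place of code of your own. Each camera call takes 0.05 s, during which the arm holds its last target.

## Working session

There is one attempt and no reset: what is moved stays moved. The work goes in short steps, Python scripts to look and compute and a shell command to move; the robot and the scene stay as the last step left them, time stands still between calls to the robot, and variables do not carry over. Pictures are saved under pics/ and viewed, and the job is handed in when it is done.

```bash
mkdir -p pics; python3 - <<'E'
from station import ctrl
import cv2,numpy as np
o=ctrl.get_obs(); print({k:np.round(v,4) for k,v in o.items()})
for n in("scene","side","wrist"):
    im,d=ctrl.get_image(n); cv2.imwrite(f"pics/{n}0.png",im); np.save(f"pics/{n}0.npy",d)
    print(n,ctrl.camera_params(n))
E
```

```text
{'t': np.float64(0.0), 'q': array([-0.119 ,  0.0534,  1.6143, -0.    ,  1.476 , -0.119 ]), 'dq': array([ 0.0005, -0.0003,  0.001 , -0.0013, -0.0014, -0.001 ]), 'effort': array([ 3.00000e-04, -3.93670e+01, -3.70176e+01, -2.00000e-04,
        6.90000e-03, -0.00000e+00]), 'tool_pos': array([6.244e-01, 1.000e-04, 2.301e-01]), 'tool_rot': array([ 1.2084,  1.2109, -1.2106]), 'contact_force': array([ 0.0354, -0.1682,  0.9375]), 'wrist_torque': array([ 0.0167,  0.01  , -0.0082]), 'opening': np.float64(0.0853)}
scene {'fov_y': 52.46886001223966, 'cx': 320.6354523392185, 'cy': 244.82915567249412, 'R': array([[ 0.66862733, -0.74338198,  0.01790895],
       [-0.5723785 , -0.52989564, -0.62577429],
       [ 0.47467921,  0.40815909, -0.77979857]]), 't': array([-0.47099652,  0.31205947,  0.82322045])}
side {'fov_y': 54.260027791699244, 'cx': 320.057464277245, 'cy': 240.22883700010846, 'R': array([[-0.99955215, -0.02164097, -0.02066809],
       [ 0.0019512 ,  0.64206268, -0.76664966],
       [ 0.02986126, -0.76634664, -0.64173291]]), 't': array([0.53787361, 0.13890353, 0.82653452])}
wrist {'fov_y': 65.70646984690485, 'cx': 318.31346331337573, 'cy': 246.5004857810663, 'hand_eye': array([[ 5.55349852e-04, -3.03881827e-01,  9.52709571e-01,
        -1.43365236e-01],
       [ 9.99999792e-01,  4.80049452e-04, -4.29796702e-04,
         1.75148955e-03],
       [-3.26740300e-04,  9.52709612e-01,  3.03882031e-01,
        -7.73511601e-02],
       [ 0.00000000e+00,  0.00000000e+00,  0.00000000e+00,
         1.00000000e+00]])}
```

View pics/scene0.png

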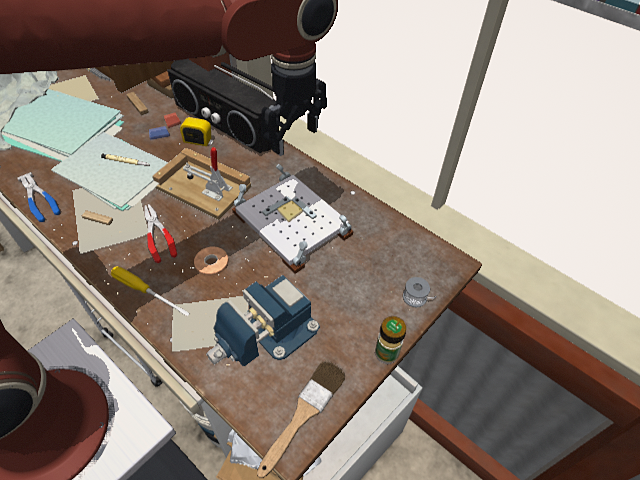

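View pics/side0.png

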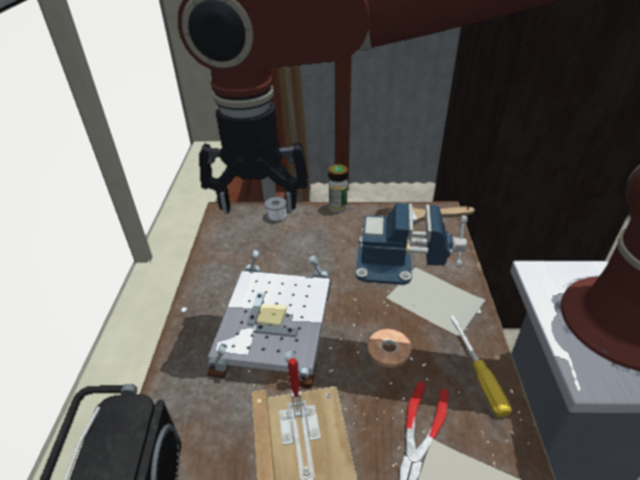

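View pics/wrist0.png

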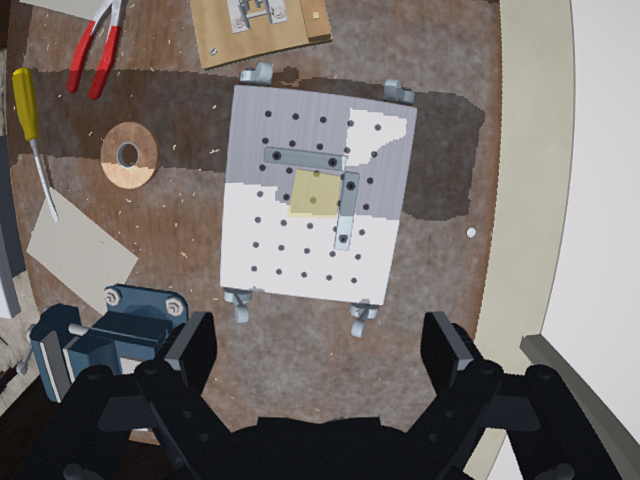

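```bash
cat > h.py <<'E'
import numpy as np,cv2
from scipy.spatial.transform import Rotation as Ro
from station import ctrl
def wray(u,v,P):
    f=240/np.tan(np.radians(P['fov_y']/2)); dx,dy=u-P['cx'],v-P['cy']; r=np.hypot(dx,dy)+1e-9; th=r/f
    return np.array([np.sin(th)*dx/r,np.sin(th)*dy/r,np.cos(th)])
def wpt(u,v,z,o):
    P=ctrl.camera_params('wrist'); H=P['hand_eye']; R=Ro.from_rotvec(o['tool_rot']).as_matrix()
    d=R@H[:3,:3]@wray(u,v,P); c=R@H[:3,3]+o['tool_pos']; return c+d*(z-c[2])/d[2]
def spt(u,v,z,n):
    P=ctrl.camera_params(n); f=240/np.tan(np.radians(P['fov_y']/2))
    d=P['R'].T@np.array([(u-P['cx'])/f,(v-P['cy'])/f,1]); c=-P['R'].T@P['t']; return c+d*(z-c[2])/d[2]
def cloud(n,d):
    P=ctrl.camera_params(n); f=240/np.tan(np.radians(P['fov_y']/2)); v,u=np.mgrid[:480,:640]
    X=np.stack([(u-P['cx'])/f*d,(v-P['cy'])/f*d,d],-1); return (X-P['t'])@P['R']
E
python3 - <<'E'
from h import *
o=ctrl.get_obs()
print(Ro.from_rotvec(o['tool_rot']).as_matrix().round(3))
im=cv2.imread('pics/wrist0.png')
C=[wpt(u,v,.032,o)[:2] for u,v in[(235,86),(416,106),(384,305),(220,288)]]
C=np.array(C); print(C.round(4)); print([np.linalg.norm(C[i]-C[(i+1)%4]).round(4) for i in range(4)], C.mean(0))
for i in range(4): e=C[(i+1)%4]-C[i]; print(np.degrees(np.arctan2(e[1],e[0])))
cv2.imwrite('pics/w0z.png',cv2.resize(im[50:340,190:450],None,fx=2.05,fy=2.05,interpolation=2))
for n in('scene','side'):
    d=np.load(f'pics/{n}0.npy'); X=cloud(n,d)
    for x0 in np.arange(.5,.76,.05): pass
    m=(d>0)&(X[...,0]>.45)&(X[...,0]<.8)&(X[...,1]>-.1)&(X[...,1]<.4)&(X[...,2]<.2)
    p=X[m]; 
    g={}
    for y in np.arange(.38,-.1,-.02):
        print(n,f"{y:.2f}",[int(1000*q[:,2].max()) if len(q:=p[(abs(p[:,1]-y)<.01)&(abs(p[:,0]-x)<.01)]) else -1 for x in np.arange(.46,.8,.02)])
E
```

```text
[[-0.002  1.    -0.   ]
 [ 0.    -0.    -1.   ]
 [-1.    -0.002 -0.   ]]
[[ 0.5497  0.1222]
 [ 0.7156  0.1042]
 [ 0.6938 -0.0951]
 [ 0.5244 -0.0765]]
[np.float64(0.1669), np.float64(0.2004), np.float64(0.1704), np.float64(0.2003)] [0.62087724 0.01370598]
-6.202475966460532
-96.22079147233309
173.75526838029305
82.77048046219635
scene 0.38 [29, 29, 39, 31, 29, -1, -1, -1, 2, 64, 65, 66, 71, 131, 131, 131, 132]
scene 0.36 [30, 29, 30, 29, 38, 37, 39, 40, 1, 3, 63, 54, 66, 130, 132, 132, 131]
scene 0.34 [29, 38, 40, 40, 41, 40, 41, 40, -1, 3, 4, 3, 4, 126, 133, 132, 131]
scene 0.32 [27, 38, 42, 39, 39, 18, 40, 41, -1, 1, 4, 3, 4, 123, 132, 131, 131]
scene 0.30 [4, 18, 20, 19, 60, 55, 41, 40, 38, 1, 3, 4, 3, 123, 131, 130, 132]
scene 0.28 [4, 17, 19, 20, 60, 60, 31, 40, 38, 4, 2, 4, 3, 122, 132, 132, 132]
scene 0.26 [3, 16, 18, 18, 52, 51, 17, 41, 39, 2, 4, 5, 4, 124, 130, 132, 132]
scene 0.24 [3, 3, 20, 19, 52, 54, -1, 41, 41, -1, 5, 4, 3, 124, 132, 131, 131]
scene 0.22 [4, 2, 18, 18, 50, 68, 20, 40, 41, -1, 4, 4, 3, 28, 47, 139, 138]
scene 0.20 [4, 4, 19, 17, 49, 151, 150, 39, 41, 36, 
[... 2127 characters left out ...]
33, 32, 32, 33, 32, 33, 32, 32, 32, 31, 0, 1, 1]
side 0.08 [9, 0, 0, 0, 32, 33, 32, 33, 32, 32, 32, 33, 32, 30, 1, 1, 1]
side 0.06 [10, 0, 0, 1, 32, 33, 42, 40, 40, 42, 33, 33, 33, 1, 1, 1, 0]
side 0.04 [7, 0, 0, 0, 31, 32, 32, 42, 42, 42, 42, 33, 32, 0, 1, 0, 0]
side 0.02 [1, 0, 1, 1, 32, 32, 33, 42, 42, 42, 40, 34, 32, 0, 1, 0, 0]
side -0.00 [1, 0, 1, 28, 32, 32, 32, 40, 41, 42, 39, 32, 32, 0, 0, 0, 1]
side -0.02 [0, 0, 0, 31, 32, 32, 32, 32, 32, 43, 38, 33, 31, 0, 1, 1, 0]
side -0.04 [0, 0, 0, 31, 31, 32, 33, 32, 33, 32, 33, 32, 32, 0, 0, 1, 0]
side -0.06 [1, 0, 0, 31, 31, 32, 32, 32, 32, 32, 33, 32, 31, 0, 1, 0, 0]
side -0.08 [10, 0, 0, 34, 74, 73, 31, 32, 32, 32, 74, 32, 29, 0, 0, 0, 0]
```

View pics/w0z.png

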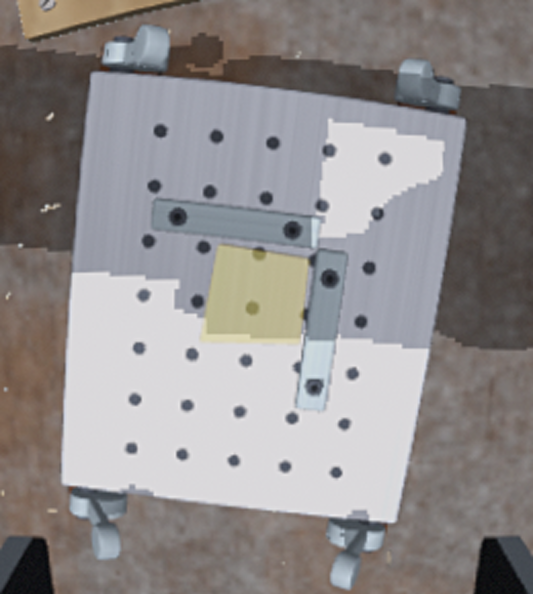

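```bash
python3 - <<'E'
from h import *
d=np.load('pics/scene0.npy'); p=cloud('scene',d)[d>0]
for y in np.arange(-.06,-.3,-.02): print(f"{y:.2f}",[int(1000*q[:,2].max()) if len(q:=p[(abs(p[:,1]-y)<.01)&(abs(p[:,0]-x)<.01)&(p[:,2]<.2)]) else -1 for x in np.arange(.4,.8,.02)])
E
python3 -m handwheel '[0,0,0,0,-7,0,0, 0,0,0,0,-14,0,0, 0,0,0,0,-21,0,0, 0,0,0,0,-28,0,0]' 40
python3 -c "
from station import ctrl;print(ctrl.get_obs()['q'].round(3))"
```

```text
-0.06 [4, -1, -1, 3, 4, 2, 33, 35, 34, 34, 34, 35, 35, 34, 34, 33, 2, 2, 4, 2]
-0.08 [2, -1, -1, -1, -1, 2, 38, 72, 76, 33, 34, 36, 35, 36, 34, 1, 3, 3, 3, 2]
-0.10 [120, -1, -1, -1, -1, 3, 31, 76, 77, 2, 3, 2, 29, 79, 43, 32, 4, 3, 2, 3]
-0.12 [123, 103, 91, 89, -1, 4, 3, 3, 2, 2, 3, 4, 3, 14, 34, 4, 3, 4, 4, 2]
-0.14 [124, 101, 97, 97, -1, 4, 2, 3, 2, 3, 3, 4, 3, 2, 3, 5, 3, 4, 2, 2]
-0.16 [122, 97, 97, 97, 0, 3, 3, 2, 4, 2, 2, 3, 4, 2, 3, 4, 4, 2, 3, 3]
-0.18 [123, 97, 96, 95, 3, 2, 3, 3, 3, 2, 3, 1, 3, 3, 5, 3, 3, 2, 4, 3]
-0.20 [121, 89, 90, 89, 4, 2, 2, 4, 3, 3, 4, 2, 3, 2, 3, 4, 3, 2, 4, 4]
-0.22 [13, 13, 25, 27, 3, 4, 3, 3, 3, 2, 2, 3, 3, 2, 3, 6, 3, 3, 3, 3]
-0.24 [4, 3, 4, 3, 2, 4, 4, 3, 4, 2, 3, 2, 4, 4, 3, 4, 4, 2, 3, 3]
-0.26 [12, 3, 3, 4, 3, 3, 2, 3, 3, 2, 4, 4, 2, 4, 3, 2, 3, 4, 4, 2]
-0.28 [17, 15, 2, 3, 3, 3, 3, 4, 2, 3, 2, 2, 39, 37, 1, 3, 2, 3, 3, 3]
t: 0.48
tool_pos: [0.6247, 0.0, 0.2307]
tool_rot: [0.837, 1.404, -0.838]
contact_force: [0.7, -0.3, -0.3]
opening: 0.0388
[-0.119  0.053  1.614 -0.     1.476 -0.614]
```

```bash
cat >> h.py <<'E'
C=np.array([.6209,.0137]); YAW=np.radians(-6.3)
RP=np.array([[np.cos(YAW),-np.sin(YAW)],[np.sin(YAW),np.cos(YAW)]])
def w(lx,ly): return C+RP@[lx,ly]
def go(lx,ly,z,turned=0):
    o=ctrl.get_obs(); R=Ro.from_rotvec(o['tool_rot']); t=np.r_[w(lx,ly),z]
    s=R.inv().apply(t-o['tool_pos'])*1000
    y=YAW+np.pi*turned; T=np.array([[0,np.cos(y),np.sin(y)],[0,np.sin(y),-np.cos(y)],[-1,0,0]])
    rv=(R.inv()*Ro.from_matrix(T)).as_rotvec(degrees=True)
    print('t',round(o['t'],2),'shift mm',s.round(1),'turn',rv.round(1),'F',o['contact_force'].round(2))
def loc():
    o=ctrl.get_obs(); p=o['tool_pos']; l=RP.T@(p[:2]-C)
    print('t',round(o['t'],2),'local',(l*1000).round(1),'z',(p[2]*1000).round(2),'F',o['contact_force'].round(2),'q6',o['q'][5].round(2))
E
python3 -c "
from h import *; go(-.062,-.07,.1)"
```

```text
t 0.48 shift mm [130.8 -87.6   8.6] turn [34.6 -0.   0.1] F [ 0.71 -0.3  -0.27]
```

```bash
python3 -m handwheel '[0,0.02,-0.017,0.002,7,0,0, 0,0.045,-0.035,0.0035,14,0,0, 0,0.07,-0.053,0.005,21,0,0, 0,0.1,-0.07,0.007,28,0,0, 0,0.1308,-0.0876,0.0086,34.6,0,0, 0,0.1308,-0.0876,0.0086,34.6,0,0, 0,0.1308,-0.0876,0.0086,34.6,0,0]'; python3 - <<'E'
from h import *
loc(); go(-.062,-.07,.032); o=ctrl.get_obs()
im,d=ctrl.get_image('wrist'); cv2.imwrite('pics/w1.png',im)
im,d=ctrl.get_image('side'); cv2.imwrite('pics/s1.png',im)
E
```

```text
t: 1.07
tool_pos: [0.5497, -0.0485, 0.0983]
tool_rot: [1.291, 1.158, -1.296]
contact_force: [0.4, -0.6, 0.8]
opening: -0.0004
t 1.07 local [-64.  -69.6] z 98.33 F [ 0.43 -0.55  0.82] q6 -0.11
t 1.07 shift mm [66.3  2.3  0.4] turn [-0.2 -0.   0.3] F [ 0.43 -0.55  0.82]
```

View pics/w1.png

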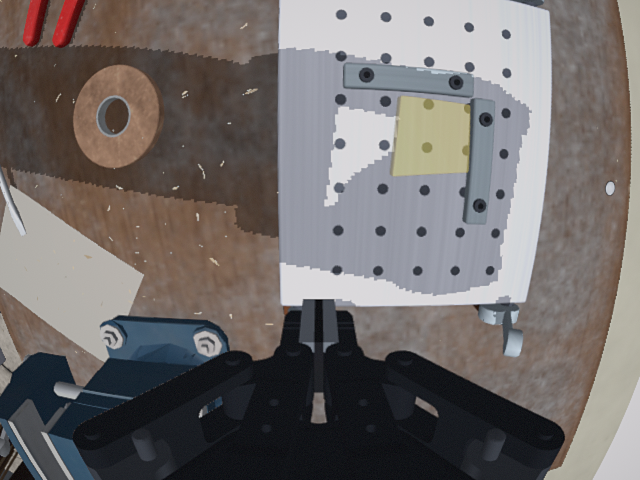

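View pics/s1.png

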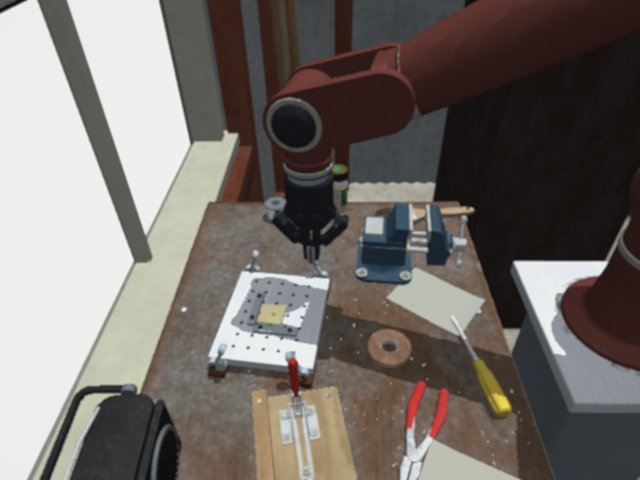

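```bash
python3 -m handwheel '[0,0.03,0.002,0,0,0,0, 0,0.056,0.002,0,0,0,0, 0,0.06,0.002,0,0,0,0, 0,0.06,0.002,0,0,0,0, 0,0.06,0.002,0,0,0,0]'; python3 -c "
from h import *;loc()"
for i in 1; do python3 -m handwheel '[0,0.001,0,0,0,0,0, 0,0.002,0,0,0,0,0, 0,0.002,0,0,0,0,0]'; done;  python3 -c "
from h import *;loc()"
```

```text
t: 1.58
tool_pos: [0.5556, -0.049, 0.0427]
tool_rot: [1.294, 1.15, -1.291]
contact_force: [-0.7, 0.0, 0.1]
opening: 0.0001
t 1.58 local [-58.  -69.5] z 42.74 F [-0.72  0.    0.06] q6 -0.11
t: 1.83
tool_pos: [0.5547, -0.0491, 0.04]
tool_rot: [1.294, 1.151, -1.292]
contact_force: [0.4, 0.4, 0.7]
opening: 0.0005
t 1.83 local [-58.9 -69.7] z 39.96 F [0.44 0.39 0.68] q6 -0.11
```

```bash

python3 -m handwheel '[0,0.002,-0.002,0,0,0,0, 0,0.004,-0.002,0,0,0,0, 0,0.004,-0.002,0,0,0,0]'; 
python3 -m handwheel '[0,0.001,0,0,0,0,0, 0,0.002,0,0,0,0,0, 0,0.002,0,0,0,0,0]'; 
python3 -m handwheel '[0,0.001,0,0,0,0,0,0,0.001,0,0,0,0,0]'; 
python3 -m handwheel '[0,0.001,0,0,0,0,0,0,0.001,0,0,0,0,0]';  python3 -c "
from h import *;loc()"
```

```text
t: 2.08
tool_pos: [0.5512, -0.0486, 0.0341]
tool_rot: [1.293, 1.153, -1.294]
contact_force: [-0.3, 0.1, -0.2]
opening: -0.0003
t: 2.33
tool_pos: [0.5515, -0.0487, 0.0322]
tool_rot: [1.293, 1.153, -1.294]
contact_force: [0.3, 0.8, 0.1]
opening: 0.0003
t: 2.5
tool_pos: [0.5517, -0.0488, 0.0321]
tool_rot: [1.293, 1.153, -1.294]
contact_force: [-2.2, 0.5, 5.6]
opening: 0.0
t: 2.67
tool_pos: [0.5518, -0.0487, 0.032]
tool_rot: [1.293, 1.153, -1.294]
contact_force: [-6.1, 0.4, 9.7]
opening: -0.0001
t 2.67 local [-61.9 -69.7] z 32.02 F [-6.06  0.36  9.71] q6 -0.11
```

```bash

python3 -m handwheel '[0,-0.02,0,0,0,0,0, 0,-0.055,0.0,0,0,0,0, 0,-0.057,0.035,0,0,0,0, 0,-0.057,0.075,0,0,0,0, 0,-0.057,0.115,0,0,0,0, 0,-0.057,0.124,0,0,0,0,0,-0.057,0.124,0,0,0,0]';python3 -c "
from h import *;loc(); go(.062,-.07,.038)
im,d=ctrl.get_image('wrist'); cv2.imwrite('pics/w2.png',im)"
```

```text
t: 3.25
tool_pos: [0.6768, -0.0634, 0.087]
tool_rot: [1.294, 1.152, -1.293]
contact_force: [-0.8, 0.2, -1.4]
opening: 0.0001
t 3.25 local [ 64.  -70.5] z 87.01 F [-0.82  0.17 -1.4 ] q6 -0.09
t 3.25 shift mm [49.  -2.  -0.5] turn [-0.3  0.  -0. ] F [-0.82  0.17 -1.4 ]
```

View pics/w2.png

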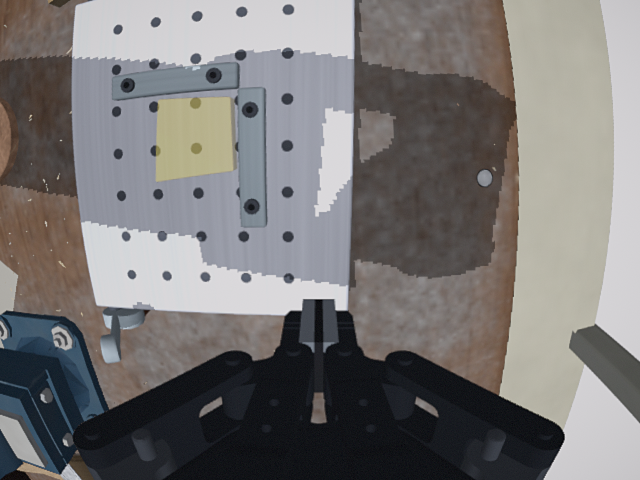

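```bash

python3 -m handwheel '[0,0.03,-0.001,0,0,0,0, 0,0.049,-0.001,0,0,0,0, 0,0.05,-0.001,0,0,0,0, 0,0.05,-0.001,0,0,0,0]';
python3 -m handwheel '[0,0.001,0,0,0,0,0, 0,0.002,0,0,0,0,0, 0,0.002,0,0,0,0,0]'; 
python3 -m handwheel '[0,0.001,0,0,0,0,0, 0,0.002,0,0,0,0,0, 0,0.002,0,0,0,0,0]'; python3 -c "
from h import *;loc()"
```

```text
t: 3.63
tool_pos: [0.6715, -0.0624, 0.0362]
tool_rot: [1.292, 1.156, -1.296]
contact_force: [0.0, 0.4, 0.6]
opening: 0.0002
t: 3.88
tool_pos: [0.6744, -0.063, 0.037]
tool_rot: [1.294, 1.151, -1.292]
contact_force: [-0.4, 0.4, 0.6]
opening: 0.0002
t: 4.13
tool_pos: [0.6739, -0.0629, 0.0337]
tool_rot: [1.294, 1.152, -1.293]
contact_force: [-0.0, 0.3, -0.6]
opening: -0.0002
t 4.13 local [ 61.1 -70.3] z 33.66 F [-0.01  0.31 -0.59] q6 -0.09
```

```bash

python3 -m handwheel '[0,0.001,0,0,0,0,0, 0,0.001,0,0,0,0,0]'; 
python3 -m handwheel '[0,0.001,0,0,0,0,0, 0,0.001,0,0,0,0,0]'; 
python3 -m handwheel '[0,0.001,0,0,0,0,0,0,0.001,0,0,0,0,0]';  python3 -c "
from h import *;loc()"
```

```text
t: 4.3
tool_pos: [0.6737, -0.0628, 0.0323]
tool_rot: [1.293, 1.153, -1.294]
contact_force: [1.0, 1.4, 0.9]
opening: 0.0001
t: 4.47
tool_pos: [0.6739, -0.0628, 0.0321]
tool_rot: [1.293, 1.153, -1.294]
contact_force: [-2.8, -0.3, 4.2]
opening: 0.0001
t: 4.63
tool_pos: [0.674, -0.0629, 0.032]
tool_rot: [1.293, 1.153, -1.294]
contact_force: [-4.0, 0.2, 8.0]
opening: 0.0001
t 4.63 local [ 61.2 -70.3] z 32.04 F [-4.    0.17  7.98] q6 -0.09
```

```bash

python3 -m handwheel '[0,-0.02,0,0,0,0,0, 0,-0.055,0.0,0,0,0,0, 0,-0.057,0,-0.035,0,0,0, 0,-0.057,0,-0.075,0,0,0, 0,-0.057,0,-0.115,0,0,0, 0,-0.057,0,-0.14,0,0,0,0,-0.057,0,-0.14,0,0,0]';python3 -c "
from h import *;loc(); go(.062,.07,.038)
im,d=ctrl.get_image('wrist'); cv2.imwrite('pics/w3.png',im)
im,d=ctrl.get_image('side'); cv2.imwrite('pics/s3.png',im)"
```

```text
t: 5.22
tool_pos: [0.69, 0.0812, 0.0874]
tool_rot: [1.292, 1.156, -1.289]
contact_force: [-0.8, 0.0, -0.3]
opening: 0.0001
t 5.22 local [61.3 74.7] z 87.39 F [-0.84  0.01 -0.35] q6 0.12
t 5.22 shift mm [49.4  0.7  4.8] turn [-0.  -0.1 -0. ] F [-0.84  0.01 -0.35]
```

View pics/w3.png

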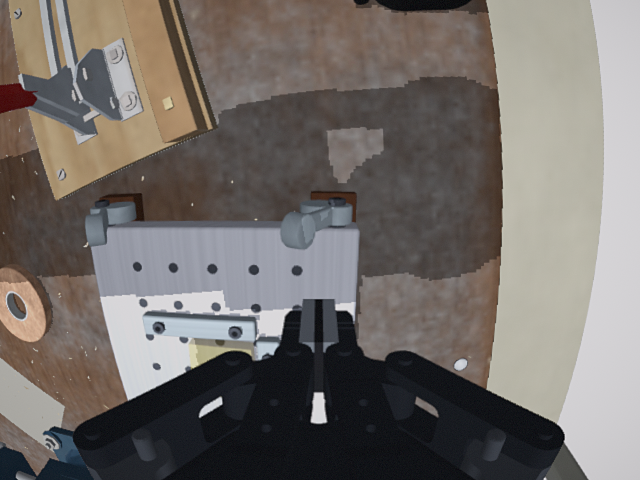

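View pics/s3.png

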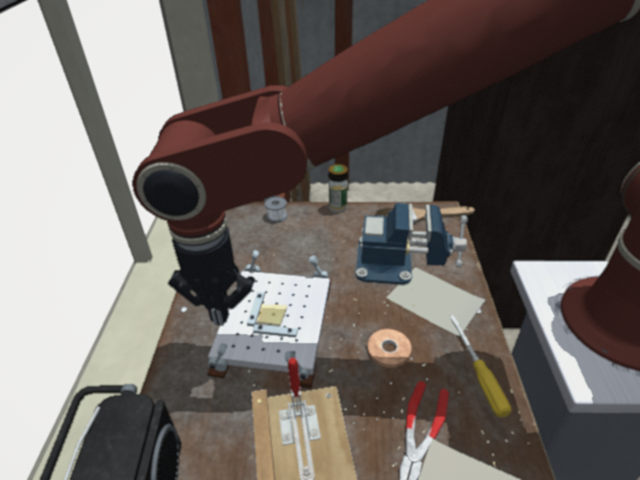

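```bash

python3 -m handwheel '[0,0.03,0,0,0,0,0, 0,0.049,0,0,0,0,0, 0,0.052,0,0,0,0,0, 0,0.052,0,0,0,0,0, 0,0.052,0,0,0,0,0]';python3 -c "
from h import *;loc()"
python3 -m handwheel '[0,0.001,0,0,0,0,0, 0,0.001,0,0,0,0,0,0,0.001,0,0,0,0,0]'; 
python3 -m handwheel '[0,0.001,0,0,0,0,0, 0,0.001,0,0,0,0,0]'; python3 -c "
from h import *;loc()"
```

```text
t: 5.73
tool_pos: [0.6904, 0.0751, 0.0362]
tool_rot: [1.295, 1.151, -1.294]
contact_force: [0.4, 0.5, 0.6]
opening: 0.0004
t 5.73 local [62.3 68.7] z 36.17 F [0.37 0.5  0.56] q6 0.12
t: 5.98
tool_pos: [0.6908, 0.076, 0.0359]
tool_rot: [1.295, 1.151, -1.292]
contact_force: [-0.7, -0.2, 0.0]
opening: 0.0001
t: 6.15
tool_pos: [0.6901, 0.0763, 0.0338]
tool_rot: [1.294, 1.152, -1.293]
contact_force: [-0.2, 0.2, -0.8]
opening: -0.0002
t 6.15 local [61.9 69.8] z 33.84 F [-0.16  0.23 -0.83] q6 0.12
```

```bash

python3 -m handwheel '[0,0.001,0,0,0,0,0, 0,0.001,0,0,0,0,0]'; 
python3 -m handwheel '[0,0.001,0,0,0,0,0, 0,0.001,0,0,0,0,0]'; 
python3 -m handwheel '[0,0.001,0,0,0,0,0,0,0.001,0,0,0,0,0]';  python3 -c "
from h import *;loc()"
python3 -m handwheel '[0,0.001,0,0,0,0,0,0,0.001,0,0,0,0,0]';  python3 -c "
from h import *;loc()"
```

```text
t: 6.32
tool_pos: [0.6898, 0.0763, 0.0323]
tool_rot: [1.293, 1.153, -1.294]
contact_force: [-0.5, -0.3, -1.0]
opening: 0.0002
t: 6.48
tool_pos: [0.69, 0.0763, 0.0317]
tool_rot: [1.294, 1.153, -1.293]
contact_force: [-1.7, -0.0, 1.9]
opening: 0.0
t: 6.65
tool_pos: [0.6902, 0.0764, 0.0308]
tool_rot: [1.294, 1.152, -1.293]
contact_force: [-0.9, 0.3, 3.0]
opening: 0.0001
t 6.65 local [62.  69.9] z 30.82 F [-0.87  0.31  3.01] q6 0.12
t: 6.82
tool_pos: [0.6904, 0.0765, 0.0299]
tool_rot: [1.294, 1.152, -1.293]
contact_force: [-0.8, 1.4, 3.6]
opening: 0.0002
t 6.82 local [62.2 70. ] z 29.86 F [-0.76  1.44  3.58] q6 0.12
```

```bash

python3 -m handwheel '[0,0.001,0,0,0,0,0, 0,0.002,0,0,0,0,0,0,0.002,0,0,0,0,0]';python3 -c "
from h import *;loc()"
python3 -m handwheel '[0,0.001,0,0,0,0,0, 0,0.001,0,0,0,0,0,0,0.001,0,0,0,0,0]';python3 -c "
from h import *;loc()
im,d=ctrl.get_image('side'); cv2.imwrite('pics/s4.png',im)"
```

```text
t: 7.07
tool_pos: [0.6906, 0.0766, 0.0281]
tool_rot: [1.295, 1.152, -1.292]
contact_force: [0.5, 2.5, 3.9]
opening: -0.0001
t 7.07 local [62.4 70.2] z 28.1 F [0.46 2.47 3.87] q6 0.12
t: 7.32
tool_pos: [0.6907, 0.0766, 0.0279]
tool_rot: [1.295, 1.152, -1.292]
contact_force: [-1.9, 2.2, 7.8]
opening: 0.0005
t 7.32 local [62.5 70.2] z 27.93 F [-1.88  2.16  7.81] q6 0.12
```

```bash

python3 -m handwheel '[0,-0.005,0,0,0,0,0, 0,-0.03,0,0,0,0,0, 0,-0.065,0.0,0,0,0,0, 0,-0.072,0,-0.01,0,0,0, 0,-0.072,0,-0.03,0,0,0, 0,-0.072,0,-0.04,0,0,0, 0,-0.072,0,-0.04,0,0,0,0,-0.072,0,-0.04,0,0,0]';python3 -c "
from h import *;loc(); go(.062,.11,.080)
for n in ('wrist','side'): im,d=ctrl.get_image(n); cv2.imwrite('pics/%s5.png'%n,im)"
```

```text
t: 8.03
tool_pos: [0.6935, 0.1161, 0.0968]
tool_rot: [1.291, 1.154, -1.295]
contact_force: [0.2, -0.4, -0.3]
opening: 0.0002
t 8.03 local [ 61.  109.7] z 96.8 F [ 0.21 -0.42 -0.29] q6 0.17
t 8.03 shift mm [16.8  1.1 -0.3] turn [-0.2  0.1  0.1] F [ 0.21 -0.42 -0.29]
```

View pics/wrist5.png

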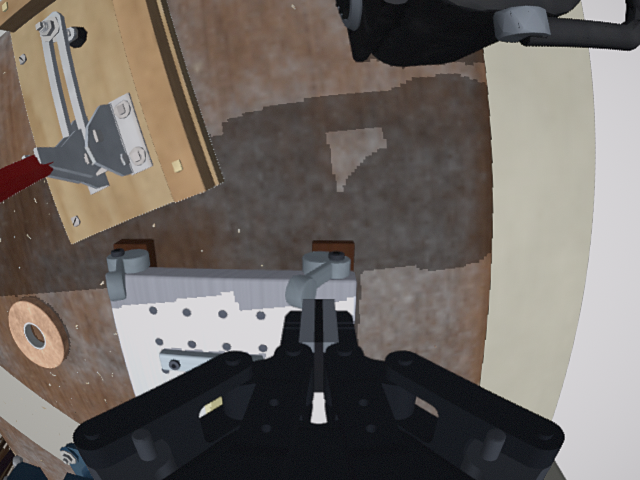

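View pics/side5.png

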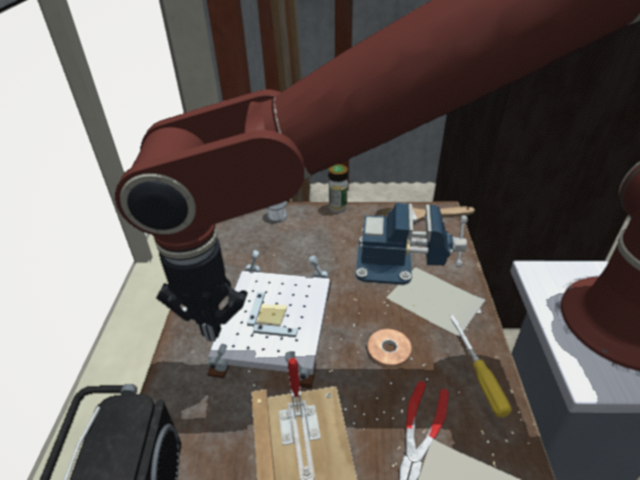

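```bash
python3 - <<'E'
from h import *
o=ctrl.get_obs()
for (u,v,z) in [(302,288,.07),(302,300,.075),(119,285,.07),(357,270,.032),(338,256,.029)]:
    p=wpt(u,v,z,o)[:2]; print(u,v,(RP.T@(p-C)*1000).round(1))
im=cv2.imread('pics/wrist5.png'); cv2.imwrite('pics/w5z.png',cv2.resize(im[220:330,260:400],None,fx=4,fy=4,interpolation=2))
E
```

```text
302 288 [ 54.7 110.4]
302 300 [ 54.8 106.1]
119 285 [-48.1 110.1]
357 270 [ 86.1 105. ]
338 256 [ 74.6 113. ]
```

View pics/w5z.png

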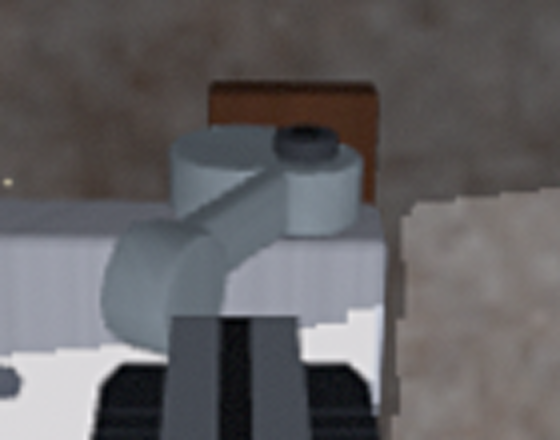

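```bash

python3 -m handwheel '[0,0.01,-0.004,0,0,0,0, 0,0.017,-0.004,0,0,0,0, 0,0.02,-0.006,0,0,0,0, 0,0.022,-0.008,0,0,0,0,0,0.022,-0.008,0,0,0,0]';python3 -c "
from h import *;loc()"
python3 -m handwheel '[0,0.002,-0.003,0,0,0,0, 0,0.004,-0.006,0,0,0,0,0,0.004,-0.006,0,0,0,0]';python3 -c "
from h import *;loc()
for n in ('wrist',): im,d=ctrl.get_image(n); cv2.imwrite('pics/%s6.png'%n,im)"
```

```text
t: 8.55
tool_pos: [0.6856, 0.1166, 0.0754]
tool_rot: [1.292, 1.154, -1.295]
contact_force: [-0.8, -1.0, 0.4]
opening: -0.0003
t 8.55 local [ 53.  109.3] z 75.37 F [-0.76 -0.95  0.42] q6 0.18
t: 8.8
tool_pos: [0.68, 0.1177, 0.0723]
tool_rot: [1.293, 1.153, -1.294]
contact_force: [0.1, 0.1, 1.0]
opening: 0.0002
t 8.8 local [ 47.3 109.8] z 72.28 F [0.14 0.09 0.96] q6 0.18
```

View pics/wrist6.png

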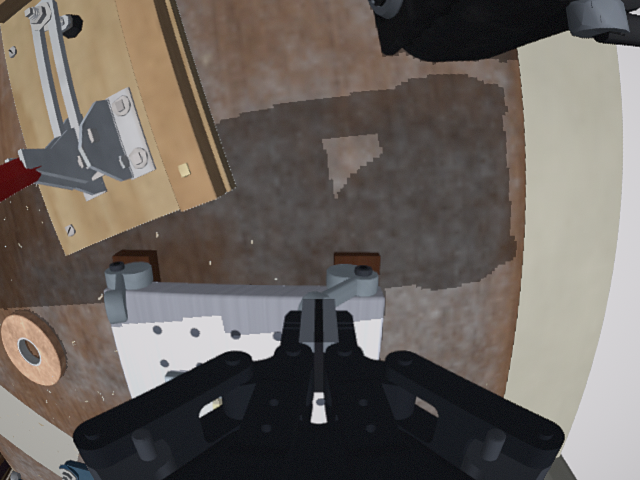

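```bash

python3 -m handwheel '[0,0.004,-0.005,0,0,0,0, 0,0.009,-0.009,0,0,0,0, 0,0.014,-0.012,0,0,0,0, 0,0.019,-0.015,0,0,0,0,0,0.019,-0.015,0,0,0,0]';python3 -c "
from h import *;loc()
for n in ('wrist',): im,d=ctrl.get_image(n); cv2.imwrite('pics/%s7.png'%n,im[200:400,200:480])"
```

```text
t: 9.27
tool_pos: [0.6639, 0.1194, 0.0513]
tool_rot: [1.292, 1.155, -1.296]
contact_force: [0.5, -0.3, 0.2]
opening: 0.0001
t 9.27 local [ 31.2 109.7] z 51.29 F [ 0.52 -0.35  0.18] q6 0.18
```

View pics/wrist7.png

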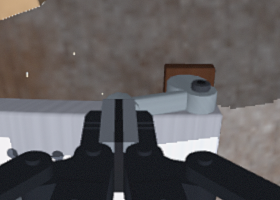

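```bash

python3 -m handwheel '[0,0.004,-0.002,0,0,0,0, 0,0.008,-0.003,0,0,0,0, 0,0.012,-0.004,0,0,0,0, 0,0.012,-0.004,0,0,0,0]';python3 -c "
from h import *;loc()"
python3 -m handwheel '[0,0.002,0,0,0,0,0, 0,0.002,0,0,0,0,0]';python3 -c "
from h import *;loc()"
python3 -m handwheel '[0,0.001,0,0,0,0,0, 0,0.002,0,0,0,0,0,0,0.002,0,0,0,0,0]';python3 -c "
from h import *;loc()"
```

```text
t: 9.65
tool_pos: [0.661, 0.1197, 0.0402]
tool_rot: [1.293, 1.154, -1.295]
contact_force: [0.1, -0.9, 0.0]
opening: -0.0
t 9.65 local [ 28.2 109.7] z 40.19 F [ 0.12 -0.92  0.04] q6 0.18
t: 9.82
tool_pos: [0.6617, 0.1197, 0.0391]
tool_rot: [1.293, 1.153, -1.294]
contact_force: [-0.4, -1.0, 0.6]
opening: -0.0001
t 9.82 local [ 28.9 109.8] z 39.11 F [-0.41 -1.02  0.63] q6 0.18
t: 10.07
tool_pos: [0.6618, 0.1198, 0.0374]
tool_rot: [1.294, 1.152, -1.293]
contact_force: [0.1, 0.3, 0.1]
opening: -0.0001
t 10.07 local [ 29.1 109.9] z 37.44 F [0.05 0.31 0.08] q6 0.18
```

```bash

python3 -m handwheel '[0,0.001,0,0,0,0,0, 0,0.002,0,0,0,0,0,0,0.002,0,0,0,0,0]';python3 -c "
from h import *;loc()"
python3 -m handwheel '[0,0.001,0,0,0,0,0, 0,0.001,0,0,0,0,0]';python3 -c "
from h import *;loc()"
```

```text
t: 10.32
tool_pos: [0.6619, 0.1198, 0.0358]
tool_rot: [1.294, 1.152, -1.293]
contact_force: [-0.1, -0.4, 1.2]
opening: -0.0002
t 10.32 local [ 29.1 109.9] z 35.81 F [-0.14 -0.44  1.16] q6 0.18
t: 10.48
tool_pos: [0.6619, 0.1198, 0.0356]
tool_rot: [1.293, 1.153, -1.294]
contact_force: [-3.6, -0.7, 5.6]
opening: 0.0
t 10.48 local [ 29.1 109.9] z 35.6 F [-3.6  -0.7   5.63] q6 0.18
```

```bash

python3 -m handwheel '[0,0.001,0,0,0,0,0,0,0.001,0,0,0,0,0,0,-0.01,0,0,0,0,0, 0,-0.045,0.0,0,0,0,0, 0,-0.05,0.015,0.02,0,0,0, 0,-0.05,0.033,0.04,0,0,0, 0,-0.05,0.033,0.04,0,0,0, 0,-0.05,0.033,0.04,0,0,0]';python3 -c "
from h import *;loc();go(.062,.07,.036)
for n in ('wrist','side'): im,d=ctrl.get_image(n); cv2.imwrite('pics/%s8.png'%n,im if n=='side' else cv2.resize(im[150:400,60:460],None,fx=2,fy=2))"
```

```text
t: 11.15
tool_pos: [0.6906, 0.0752, 0.0849]
tool_rot: [1.295, 1.151, -1.294]
contact_force: [0.1, 0.4, -0.9]
opening: -0.0002
t 11.15 local [62.5 68.8] z 84.93 F [ 0.09  0.44 -0.92] q6 0.12
t 11.15 shift mm [48.9 -0.6 -1.2] turn [-0.4 -0.  -0. ] F [ 0.09  0.44 -0.92]
```

View pics/wrist8.png

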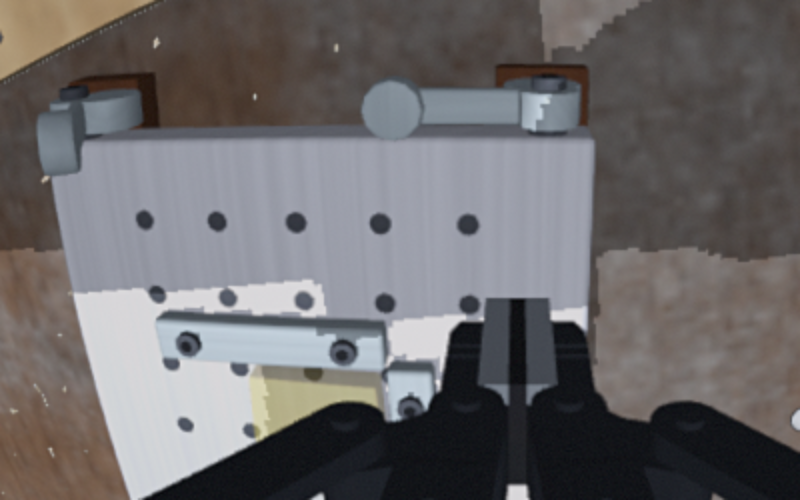

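View pics/side8.png

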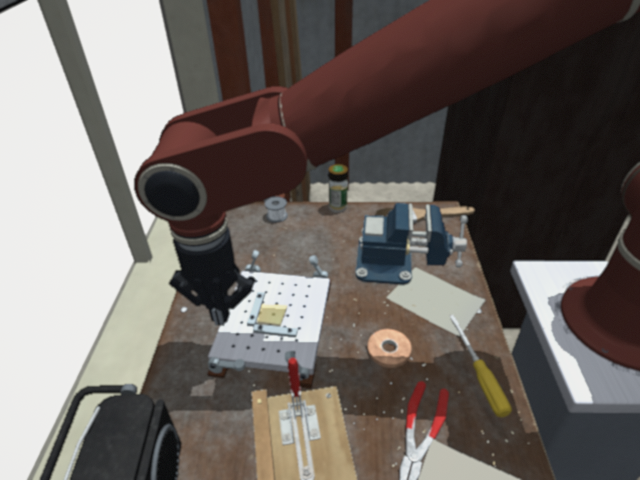

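```bash

python3 -m handwheel '[0,0.03,0,0,0,0,0, 0,0.046,0,0,0,0,0, 0,0.049,0,0,0,0,0, 0,0.049,0,0,0,0,0, 0,0.049,0,0,0,0,0]';python3 -c "
from h import *;loc()"
python3 -m handwheel '[0,0.001,0,0,0,0,0, 0,0.002,0,0,0,0,0,0,0.003,0,0,0,0,0,0,0.003,0,0,0,0,0]'; python3 -c "
from h import *;loc()"
python3 -m handwheel '[0,0.001,0,0,0,0,0, 0,0.001,0,0,0,0,0]'; python3 -c "
from h import *;loc()"
```

```text
t: 11.67
tool_pos: [0.6889, 0.0768, 0.0344]
tool_rot: [1.292, 1.154, -1.295]
contact_force: [-0.4, -0.2, 0.4]
opening: -0.0002
t 11.67 local [60.7 70.2] z 34.44 F [-0.45 -0.19  0.38] q6 0.12
t: 12.0
tool_pos: [0.6898, 0.0763, 0.0324]
tool_rot: [1.293, 1.153, -1.294]
contact_force: [-0.2, -0.8, 0.6]
opening: 0.0003
t 12.0 local [61.6 69.8] z 32.42 F [-0.21 -0.81  0.64] q6 0.12
t: 12.17
tool_pos: [0.6901, 0.0762, 0.032]
tool_rot: [1.294, 1.152, -1.293]
contact_force: [-1.4, -0.3, 1.5]
opening: -0.0
t 12.17 local [61.9 69.8] z 32.02 F [-1.39 -0.3   1.5 ] q6 0.12
```

```bash

python3 -m handwheel '[0,0.001,0,0,0,0,0, 0,0.001,0,0,0,0,0]'; python3 -c "
from h import *;loc()"
python3 -m handwheel '[0,0.001,0,0,0,0,0, 0,0.001,0,0,0,0,0]'; python3 -c "
from h import *;loc()"

```

```text
t: 12.33
tool_pos: [0.6901, 0.0762, 0.032]
tool_rot: [1.293, 1.153, -1.294]
contact_force: [-4.1, -0.7, 6.4]
opening: 0.0002
t 12.33 local [62.  69.7] z 31.96 F [-4.15 -0.69  6.38] q6 0.12
t: 12.5
tool_pos: [0.6902, 0.0763, 0.0319]
tool_rot: [1.293, 1.153, -1.294]
contact_force: [-6.4, 0.3, 11.7]
opening: -0.0
t 12.5 local [62.  69.8] z 31.89 F [-6.37  0.29 11.74] q6 0.12
```

```bash

python3 -m handwheel '[0,0.0005,-0.0005,0,0,0,0, 0,0.001,-0.001,0,0,0,0, 0,0.001,-0.001,0,0,0,0, 0,0.001,-0.001,0,0,0,0]'; python3 -c "
from h import *;loc()
for n in ('wrist','side','scene'): im,d=ctrl.get_image(n); cv2.imwrite('pics/%s9.png'%n,im)
loc()"

```

```text
t: 12.83
tool_pos: [0.6902, 0.0763, 0.0318]
tool_rot: [1.294, 1.151, -1.292]
contact_force: [-6.0, 0.1, 13.5]
opening: -0.0002
t 12.83 local [62.  69.8] z 31.84 F [-5.97  0.05 13.46] q6 0.12
t 12.98 local [62.  69.8] z 31.87 F [-4.56  0.24 13.2 ] q6 0.12
```

View pics/wrist9.png

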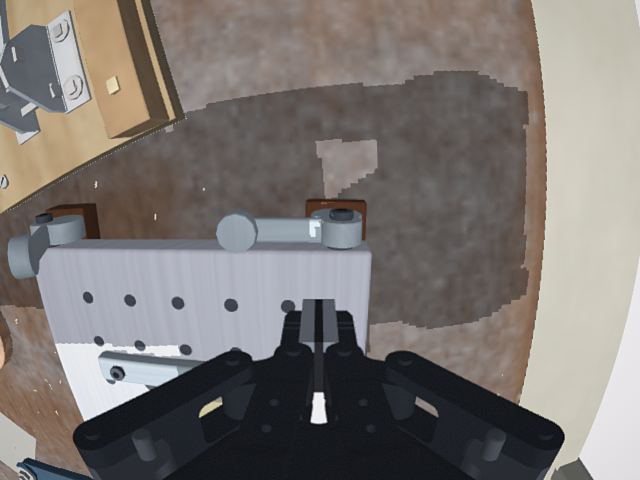

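View pics/scene9.png

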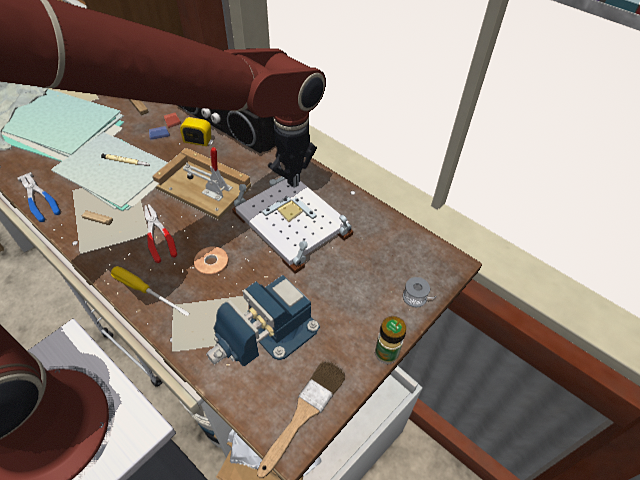

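The wrist view shows the far-left shim lying flat, with its button at (237,232) and pivot at (341,228), and the near-left shim still standing at (25,255). In the scene view the right-hand shims stand, and the foil at (211,261) and the spool at (417,291) have not moved. The fingertips hold about 13 N at z = 31.9 mm with no dip, so I'm handing the job in.

```bash
python3 -c "
from h import *;loc();print(ctrl.finish_job())"
```

```text
t 12.98 local [62.  69.8] z 31.87 F [-4.56  0.24 13.2 ] q6 0.12
the job is handed in; nothing more can be done
None
```

The thin packer was under the far-left corner. I pressed that corner's shim flat and handed the job in at about 13 s with the fingertips still holding the corner down.

- **Finding the corner:** I pressed near right (firm, about 10 N) and then far right (firm, about 8 N). Far left dipped 4 mm under 3–4 N, then went solid, so I did not press the near-left corner.
- **Shim:** I swung the far-left shim down along its arc until it was firm at z = 35.6 mm, which matches the expected flat height. The pictures show it flat and the other three standing.
- **Final press:** The far-left corner stays at z = 31.9 mm under about 13 N, where it had dropped to about 28 mm before.
- **Surroundings:** The glass, copper foil and solder spool appear in their original places.
- **Sideways force:** A force of about 4–6 N remained at the fingertips in the final press. I reduced it a little, and the tip and the plate showed no visible shift.

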